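# Blow-dry a gas nozzle: seat it on the drying post and hold the air lever in the green

## Task

Dry the copper gas nozzle: set it upright, fully home, over the post of the drying stand and let go of it, then press the stand's spring-return air lever half-way down, so that the gauge needle stands in the green, and keep holding it there; your program finishes while still holding the lever. Open the air only once the nozzle is on the post, never press the lever so far that the needle reaches the red (that blows the nozzle off), and leave everything else where it lies.

Things in the scene. Friction and masses are not known exactly. Their poses are not given: they have to be found in the camera images.
- nozzle_mid (a point): centre (half-way up, on the axis) of the copper gas nozzle: a straight copper tube, 27 mm outside diameter, 58 mm high, bore 15 mm or more, open at both ends, 0.05 to 0.1 kg, loose, standing upright on the worktop; z is its axis.
- post_seat (a point): centre of the drying stand's flat round seat (38 mm across), 45 mm above the worktop. From here rises the drying post, a steel pin 11 mm in diameter and 43 mm high, its top 9 mm tapered. Axes as the stand's. A nozzle fully home rests on the seat: its centre is 29 mm above this point, its top 103 mm above the worktop.
- drying_stand: fixed stand: grey base plate 116 (x) by 206 (y) by 10 mm, origin under its centre; x to its back, y to the left seen from the front. Post at x 0, y +55 mm; air lever hinge at x +45, y -50, 78 mm high, the lever running to the front; round 50 mm gauge at x +40, y -6. Nothing on it is higher than 112 mm, a seated nozzle included.
- lever_pad (a point): centre of the top of the round black rubber pad (33 mm across) at the free front end of the air lever; moves with it. At rest 103 mm above the worktop and 87 mm in front of the hinge. Half-way down it is 16 mm lower, at the end 32 mm lower. Its axes at rest are the stand's.
- air_lever (a joint): angle of the spring-return air lever, rad: 0 at rest (up), 0.36 fully down. Pressing the pad down turns it (about 11 rad per metre); it springs back when let go. Push at the pad: 3 N at first, 7 N half-way, 11 N at the end. The gauge needle follows it clockwise: straight up at 0.18; green arc 0.13 to 0.23, red arc 0.30 to 0.36.
- gas_nozzle: the copper gas nozzle as a body, its origin at the centre of its lower end (29 mm below point nozzle_mid)
- tip_box: bystander, not to be moved: orange and black plastic box, 44 x 64 x 26 mm; origin under its centre
- dip_tin: bystander, not to be moved: round yellow and blue tin with a grey lid, 70 mm across, 52 mm high; origin under its centre
- pliers: bystander, not to be moved: pliers with red grips, 177 mm long, lying flat; origin under its centre
- flat_bar: bystander, not to be moved: rusty flat steel bar, 30 x 90 x 6 mm; origin under its centre
- weld_magnet: bystander, not to be moved: red triangular welding magnet, 74 x 103 x 16 mm, lying flat; origin under its centre

How it is judged:
By the outcome, as a careful person would: the job done as asked, in the order asked, and still so for the second after the job is handed in, while the arm keeps its last pose, push and grip.
It also fails if it takes over 53 s, if anything falls off the work surface, if the arm or the gripper's body presses on something with over 40 N, if the wrist force passes 120 N, or if a joint passes its speed limit or range.

## Robot

A 6-joint arm with a two-finger parallel gripper is mounted at the origin on a cart in front of the work surface, level with it; the furniture and walls round the work are solid. World frame = base frame: x ahead of the robot, y to its left, z up, the work surface at z = 0. Lengths are in m, angles in rad, forces in N, time in s.
With the tool pointing down it reaches from about 0.4 to 0.925 m from the base axis. Payload 3.4 kg.
Tool frame: the origin (TCP) lies at the very end of the fingers, on their centre line; the grasp point (between the pads) lies behind it (robot.grasp_offset is the x of the grasp point in the tool frame, in m); x points along the fingers, y is the direction in which the jaws open and shut, and the axes are right-handed (so a half turn about x gives the same grasp; the last joint's range is limited). The gripper opens to 85 mm and grips with 20 to 120 N. Pads are 22 mm wide; open, the fingers measure 114 mm over their backs; the gripper's body (76 mm by 85 mm) begins 54 mm behind the grasp point. The pads swing forward as they close: fully open they stand 13 mm farther back than shut.
Start: joints at [1.226, 0.307, 1.506, -0, 1.328, -0.073], TCP at [0.154, 0.554, 0.231] pointing down, gripper open.
Joint ranges: [-3.12, 3.12], [-1.05, 2.28], [0.14, 2.33], [-1.42, 4.57], [0.1, 2.73], [-2.68, 2.68]. Speed limits (rad/s): [2.57, 2.57, 3.14, 3.14, 3.14, 3.14].

## Interface

Orientations are given as a unit quaternion [w, x, y, z].
In Python, from plant import robot gives the robot as it stands.
- The arm moves only by the tool arm_command, never from a script. Its arguments are lists of equal length, an entry for each row: "claw": the opening, from 0 (shut) to 1 (fully open); "offset": the shift along the tool's x, y, z in m, a list of three; "rot": the turn, a rotation vector about the tool's x, y, z in degrees, a list of three. A call has 1 to 10 rows; each row shifts and turns the commanded pose from where the row before left it, along the tool's axes as they then stand; what a row does not reach is not made up. A row lasts 1/10 s, in which the tool goes at most 50 mm and 8.59 degrees, less where a joint would pass 70% of its speed; a pose out of reach is approached as far as the arm can. A call is refused whole if a number of a shift passes 0.05 or a number of a turn 8.59, either way. A call with a gripper value outside its range is refused whole. The fingers move at their own pace and stop on an object; "squeeze" is the grip in N (left out, the last holds). Time passes only in rows, so rows that do not move let the fingers close. It gives the time, the measured TCP pose, the force and the opening at its end, in the units of the state.
- robot.get_obs(): the state, without advancing time (a new reading comes with each control period).
- robot.snapshot(name): name is "scene" or "top"; returns a dict with "pixels" (420x560x3 uint8, red, green, blue), "fx", "fy", "cx", "cy" (pixels), "k1" (the pictures are not rectified: a ray, as slopes to the right and down, at radius r is drawn at 1 + k1 r^2 times it, then the intrinsics apply), "R" (3x3) and "t" (3): a world point X has camera coordinates R X + t. Camera axes: x right, y down, z forward; pixel columns grow to the right and rows downward; lengths in m; the calibration is good to about 2 mm. A picture is of the moment at which its call begins. There is no depth.
- robot.hand_in(): hands the job in, once; it reports no verdict.
The state is a dict: "t": time; "q": joint angles; "joint_velocities": joint speeds; "effort": joint torques, N m; "position": TCP position; "tool_rot": TCP orientation; "force": force on the tool from outside, world axes, zero at the start; "ft_torque": the same for the moment, N m; "opening": opening from 0.0 (shut) to 1.0 (fully open).
Only numpy, scipy, OpenCV 4.12 (cv2) and the standard library are available. Lean on these libraries where they do the work, as an engineer would, in place of code of your own. Each camera call takes 0.05 s, during which the arm holds its last target. There are 200 camera calls.

## Working session

There is one attempt and no reset: what is moved stays moved. The work goes in short steps, Python scripts to look and compute and a tool call to move; the robot and the scene stay as the last step left them, time stands still between calls to the robot, and variables do not carry over. Pictures are saved under pics/ and viewed, about 8 in all and at most 12, crops included, and the job is handed in when it is done.

Besides the shell and the picture viewer there is one more tool, called by a JSON object that holds its "api" and its "payload", one argument or row to a line. arm_command: Moves the arm, as the interface text tells. Its arguments: {"type":"object","properties":{"claw":{"type":"array","items":{"type":"number"}},"offset":{"type":"array","items":{"type":"array","items":{"type":"number"}}},"rot":{"type":"array","items":{"type":"array","items":{"type":"number"}}},"squeeze":{"type":"number"}},"required":["claw","offset","rot"]}

```bash
mkdir -p pics; cat > h.py <<'E'
import numpy as np, cv2
from plant import robot
def snap(n):
    s=robot.snapshot(n); s['R']=np.array(s['R']); s['t']=np.array(s['t']); return s
def ray(s,u,v):
    x=(u-s['cx'])/s['fx']; y=(v-s['cy'])/s['fy']; a,b=x,y
    for _ in range(20):
        k=1+s['k1']*(a*a+b*b); a,b=x/k,y/k
    d=s['R'].T@np.array([a,b,1.]); return -s['R'].T@s['t'], d/np.linalg.norm(d)
def onz(s,u,v,z):
    o,d=ray(s,u,v); return o+d*(z-o[2])/d[2]
def proj(s,X):
    c=s['R']@np.array(X)+s['t']; a,b=c[:2]/c[2]; k=1+s['k1']*(a*a+b*b)
    return np.array([s['fx']*a*k+s['cx'],s['fy']*b*k+s['cy']])
def save(s,n,crop=None,f=1):
    p=np.array(s['pixels'])[:,:,::-1]
    if crop: x0,y0,x1,y1=crop; p=p[y0:y1,x0:x1]
    cv2.imwrite('pics/'+n,cv2.resize(p,None,fx=f,fy=f,interpolation=cv2.INTER_CUBIC))
E
python3 - <<'E'
from h import *
for n in('scene','top'):
    s=snap(n); save(s,n+'1.png',f=1.4)
    print(n,s['fx'],s['k1'],-s['R'].T@s['t'],s['R'])
print(robot.get_obs(),robot.grasp_offset)
E
```

```text
scene 387.09406674923395 -0.04731975290790021 [ 0.17031991 -0.72563137  0.4464071 ] [[ 0.863883   -0.5036897   0.00168727]
 [-0.2105396  -0.36413755 -0.90723587]
 [ 0.45757976  0.78339041 -0.42061886]]
top 480.757034631007 -0.07730451446279311 [ 0.35794182 -0.06888172  1.00942985] [[ 9.84936029e-03 -9.99951046e-01  9.46192663e-04]
 [-9.71826938e-01 -9.79517392e-03 -2.35491948e-01]
 [ 2.35489688e-01  1.39990953e-03 -9.71875839e-01]]
{'t': 0.1, 'q': array([ 1.22551605e+00,  3.07497324e-01,  1.50752305e+00, -3.45610945e-06,
        1.32839818e+00, -7.34949006e-02]), 'joint_velocities': array([-1.11105878e-05, -2.21925325e-04, -3.79604996e-03,  8.97639975e-06,
        6.43912376e-04, -6.63373521e-05]), 'effort': array([ 1.07796568e-03, -4.58529532e+01, -2.52610677e+01, -1.57203781e-04,
        5.54634767e-03, -6.86981735e-06]), 'position': array([0.15417333, 0.55330804, 0.23048108]), 'tool_rot': array([ 0.70045454,  0.09516313,  0.70072059, -0.09642654]), 'force': array([-0.0448897 ,  0.78798381, -0.25001395]), 'ft_torque': array([ 0.02838722, -0.00390369, -0.00590215]), 'opening': 0.9994167217053637} -0.0187
```

View pics/scene1.png

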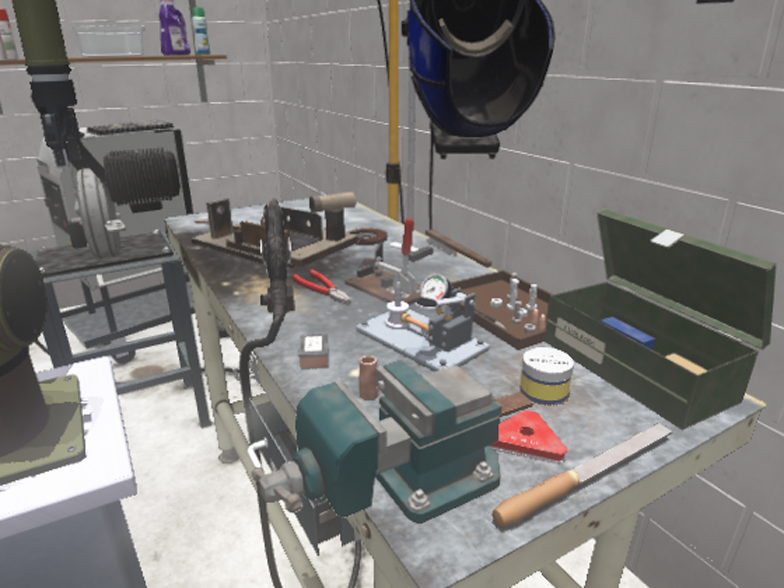

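View pics/top1.png

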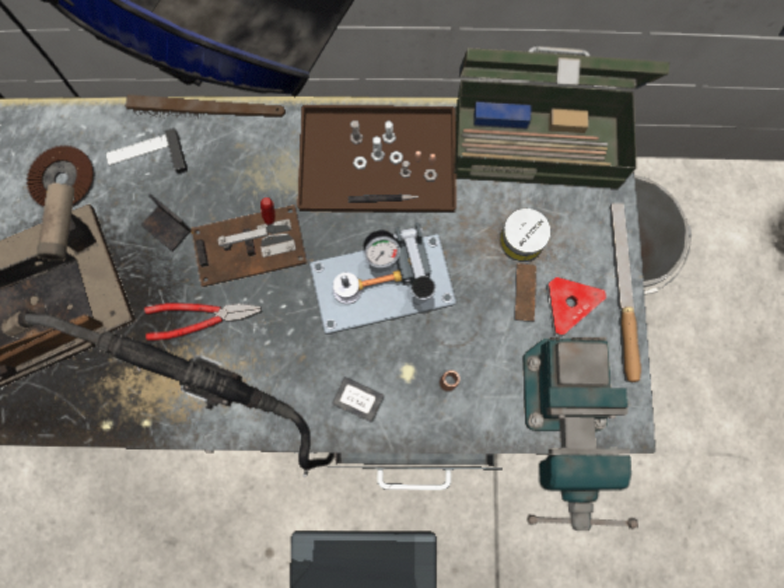

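The views show the nozzle (top image 450,380 at 1.4x), the stand centred near (384,283), the post near (346,285) and the lever pad near (423,288). The tip box (357,398) and the vise (525 and beyond) are its neighbours.

```bash
python3 - <<'E'
from h import *
s=snap('top'); save(s,'crop2.png',(210,150,345,305),4.5/1.2)
p=np.array(s['pixels']); hsv=cv2.cvtColor(p,cv2.COLOR_RGB2HSV)
m=((hsv[...,0]<15)&(hsv[...,1]>70)).astype(np.uint8); m[:, :300]=0; m[:,345:]=0; m[:255]=0;m[290:]=0
c=max(cv2.findContours(m,0,1)[0],key=cv2.contourArea); print('noz',cv2.minEnclosingCircle(c),cv2.boundingRect(c))
# base plate: bluish light
b=((hsv[...,0]>95)&(hsv[...,0]<125)&(hsv[...,1]>25)&(hsv[...,2]>130)).astype(np.uint8)
b[:150]=0;b[245:]=0;b[:,:210]=0;b[:,335:]=0
b=cv2.morphologyEx(b,cv2.MORPH_OPEN,np.ones((3,3)))
pts=np.vstack([c for c in cv2.findContours(b,0,1)[0] if cv2.contourArea(c)>50])
box=cv2.boxPoints(cv2.minAreaRect(pts)); print(box)
W=np.array([onz(s,u,v,.01)[:2] for u,v in box]); print(W,W.mean(0),[np.linalg.norm(W[i]-W[i-1]) for i in range(4)])
E
```

```text
noz ((320.5, 271.5), 7.106435298919678) (315, 265, 13, 14)Traceback (most recent call last):
  File "<stdin>", line 10, in <module>
    return _nx.concatenate(arrs, 0, dtype=dtype, casting=casting)
           ~~~~~~~~~~~~~~~^^^^^^^^^^^^^^^^^^^^^^^^^^^^^^^^^^^^^^^
ValueError: need at least one array to concatenate
```

View pics/crop2.png

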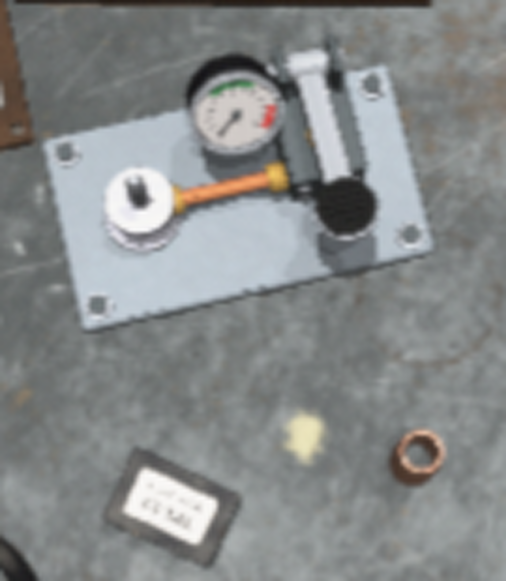

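```bash
python3 - <<'E'
from h import *
s=snap('top')
P=lambda x,y:((x+.5)/3.75-.5+210,(y+.5)/3.75-.5+150)
C=np.array([onz(s,*P(*c),.01)[:2] for c in [(45,142),(386,67),(433,247),(88,328)]])
print(C,C.mean(0),[np.linalg.norm(C[i]-C[i-1]) for i in range(4)])
yv=(C[0]-C[1]+C[3]-C[2]); yaw=np.arctan2(-yv[0],yv[1]); print('yaw',np.degrees(yaw))
c,n=np.cos(yaw),np.sin(yaw); R=np.array([[c,-n],[n,c]]); o=C.mean(0)
print('post pred',o+R@[0,.055],'pad pred',o+R@[-.042,-.05])
p=np.array(s['pixels']); hsv=cv2.cvtColor(p,cv2.COLOR_RGB2HSV)
w=((hsv[...,1]<25)&(hsv[...,2]>200)).astype(np.uint8); w[:,:234]=0;w[:,262:]=0;w[:190]=0;w[220:]=0
cs=max(cv2.findContours(w,0,1)[0],key=cv2.contourArea); print(cv2.minEnclosingCircle(cs),cv2.fitEllipse(cs))
print('seat',onz(s,*P(139,202),.045), onz(s,*cv2.fitEllipse(cs)[0],.045))
print('pad',onz(s,*P(346,208),.103),'noz',onz(s,*P(419,454),.058))
s2=snap('scene');p=np.array(s2['pixels']); hsv=cv2.cvtColor(p,cv2.COLOR_RGB2HSV)
m=((hsv[...,0]<15)&(hsv[...,1]>60)).astype(np.uint8);m[:245]=0;m[295:]=0;m[:,:250]=0;m[:,275:]=0
c2=max(cv2.findContours(m,0,1)[0],key=cv2.contourArea);print(cv2.boundingRect(c2))
q=onz(s,*P(419,454),.058)
print('pred noz axis in scene',proj(s2,[q[0],q[1],0]),proj(s2,[q[0],q[1],.058]))
print('seat in scene',proj(s2,[*(o+R@[0,.055]),.045]),proj(s2,[*(o+R@[0,.055]),.088]))
save(s2,'crop3.png',(230,180,370,300),5)
E
```

```text
[[ 0.64535768  0.0594078 ]
 [ 0.69280634 -0.13765789]
 [ 0.58547679 -0.16372116]
 [ 0.53677307  0.03098829]] [ 0.61510347 -0.05274574] [np.float64(0.1122420895403221), np.float64(0.2026974627998232), np.float64(0.11044874295581396), np.float64(0.20070829715226202)]
yaw 13.7894026183257
post pred [0.60199401 0.00066907] pad pred [ 0.58623167 -0.11131552]
((244.0, 204.5), 17.614013671875) ((243.5646209716797, 201.99163818359375), (21.56717872619629, 31.886032104492188), 11.905806541442871)
seat [0.60135002 0.00160208 0.045     ] [0.60450767 0.00818642 0.045     ]
pad [ 0.58458501 -0.11000947  0.103     ] noz [ 0.4624923 -0.1505158  0.058    ]
(257, 255, 12, 30)
pred noz axis in scene [262.12476212 281.97759157] [261.53719111 257.00056209]
seat in scene [283.81658709 218.50777741] [283.89937243 202.11717057]
```

View pics/crop3.png

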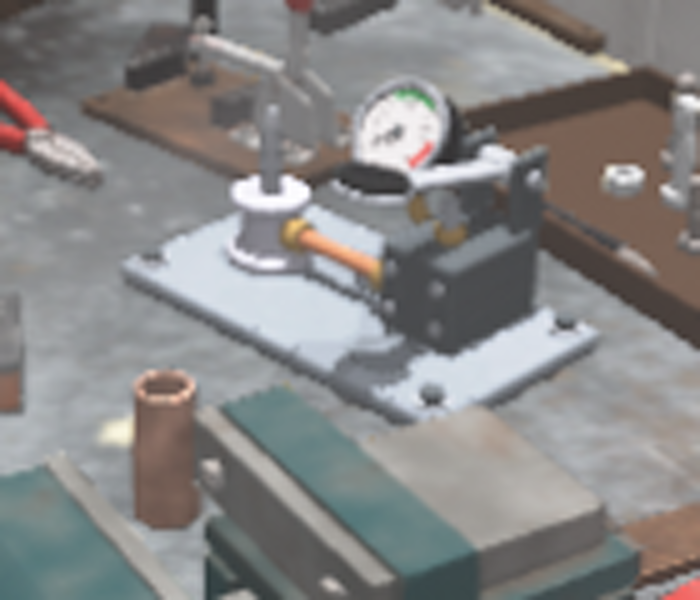

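The nozzle axis is at about x=263 px in the scene view. The post and seat at (284, 218.5) agree with the prediction from the top view. Next I work out the tool axes, the torch height (it is in the way) and the vise edge.

```bash
cat >> h.py <<'E'
from scipy.spatial.transform import Rotation as Ro
def tri(s1,p1,s2,p2):
    o1,d1=ray(s1,*p1);o2,d2=ray(s2,*p2)
    a=np.linalg.lstsq(np.c_[d1,-d2],o2-o1,rcond=None)[0]
    A,B=o1+a[0]*d1,o2+a[1]*d2; return (A+B)/2,np.linalg.norm(A-B)
def pose():
    o=robot.get_obs(); q=np.array(o['tool_rot']); return o,np.array(o['position']),Ro.from_quat(q[[1,2,3,0]]).as_matrix()
def togo(T):
    o,p,R=pose(); print('pos',p.round(4),'jaw deg',np.degrees(np.arctan2(R[1,1],R[0,1])).round(2),'tilt',R[:,0].round(4),'shift mm',(R.T@(np.array(T)-p)*1000).round(1),'F',np.round(o['force'],1),'t',o['t'],'op',round(o['opening'],3),'q6',o['q'].round(2))
E
python3 - <<'E'
from h import *
a,b=snap('top'),snap('scene')
for n,p,q in [('torch mid',(205,375),(275,240)),('torch end',(300,430),(275,300)),('torch top',(25,320),(272,205)),('visejaw near corner',(540,342),(383,395)),('nozrim',(450,379.5),(368.2,358.4))]:
    print(n,tri(a,np.array(p)/1.4,b,np.array(q)/1.4))
togo([.4635,-.1515,.15]); print(pose()[2])
E
```

```text
torch mid (array([0.45319841, 0.17507734, 0.13904482]), np.float64(0.0037013743018484975))
torch end (array([0.39586187, 0.05312836, 0.08215881]), np.float64(0.015527617737003424))
torch top (array([0.52811114, 0.42897224, 0.13437867]), np.float64(0.005378586431806778))
visejaw near corner (array([ 0.47352969, -0.26063251,  0.07637287]), np.float64(0.08345875287691823))
nozrim (array([ 0.46328399, -0.15119706,  0.05996832]), np.float64(0.0037442211645657398))
pos [0.1543 0.5537 0.2311] jaw deg 74.43 tilt [-2.e-04 -5.e-04 -1.e+00] shift mm [  81.4 -596.3  487.1] F [-0.7 -0.4 -0.5] t 0.35 op 0.999 q6 [ 1.23  0.31  1.51 -0.    1.33 -0.07]
[[-1.56331269e-04  2.68442713e-01  9.63295637e-01]
 [-5.00135794e-04  9.63295508e-01 -2.68442758e-01]
 [-9.99999863e-01 -5.23744626e-04 -1.63353997e-05]]
```

{"api": "arm_command", "payload": {
  "claw": [1,1,1,1,1,1,1,1],
  "offset": [
    [-0.006,0,0],
    [-0.006,0,0],
    [-0.006,0,0],
    [-0.006,0,0],
    [-0.006,0,0],
    [-0.006,0,0],
    [-0.006,0,0],
    [-0.006,0,0]
  ],
  "rot": [
    [7.575,0,0],
    [7.575,0,0],
    [7.575,0,0],
    [7.575,0,0],
    [7.575,0,0],
    [7.575,0,0],
    [7.575,0,0],
    [7.575,0,0]
  ]
}}

```text
t: 1.15
position: [0.1544, 0.5538, 0.2795]
tool_rot: [0.555, 0.438, 0.555, -0.438]
force: [-0.5, 0.2, -0.0]
opening: 1.0
```

{"api": "arm_command", "payload": {
  "claw": [1,1,1,1,1,1,1,1],
  "offset": [
    [0,0.028,0.04],
    [0,0.028,0.04],
    [0,0.028,0.04],
    [0,0.028,0.04],
    [0,0.028,0.04],
    [0,0.028,0.04],
    [0,0.028,0.04],
    [0,0.028,0.04]
  ],
  "rot": [
    [0,0,0],
    [0,0,0],
    [0,0,0],
    [0,0,0],
    [0,0,0],
    [0,0,0],
    [0,0,0],
    [0,0,0]
  ]
}}

```text
t: 1.95
position: [0.4496, 0.2952, 0.2795]
tool_rot: [0.557, 0.436, 0.557, -0.436]
force: [-0.2, 1.2, -0.0]
opening: 1.0
```

{"api": "arm_command", "payload": {
  "claw": [1,1,1,1,1,1,1,1,1,1],
  "offset": [
    [0,-0.0095,0.044],
    [0,-0.0095,0.044],
    [0,-0.0095,0.044],
    [0,-0.0095,0.044],
    [0,-0.0095,0.044],
    [0,-0.0095,0.044],
    [0,-0.0095,0.044],
    [0,-0.0095,0.044],
    [0,-0.0095,0.044],
    [0,-0.0095,0.044]
  ],
  "rot": [
    [0,0,0],
    [0,0,0],
    [0,0,0],
    [0,0,0],
    [0,0,0],
    [0,0,0],
    [0,0,0],
    [0,0,0],
    [0,0,0],
    [0,0,0]
  ]
}}

```text
t: 2.95
position: [0.461, -0.1551, 0.2796]
tool_rot: [0.557, 0.436, 0.556, -0.436]
force: [0.8, -0.5, 1.1]
opening: 0.998
```

```bash
python3 - <<'E'
from h import *
togo([.4635,-.1515,.021])
E
```

```text
pos [ 0.461  -0.1551  0.2796] jaw deg 13.81 tilt [ 7.e-04 -1.e-04 -1.e+00] shift mm [258.6   3.1  -3. ] F [ 0.8 -0.5  1.1] t 2.95 op 0.998 q6 [-0.41  0.15  1.6   0.    1.39 -0.65]
```

{"api": "arm_command", "payload": {
  "claw": [1,1,1,1,1,1,1,1,1,0.6],
  "offset": [
    [0.04,0.003,-0.003],
    [0.04,0,0],
    [0.04,0,0],
    [0.04,0,0],
    [0.03,0,0],
    [0.025,0,0],
    [0.02,0,0],
    [0.02,0,0],
    [0.01,0,0],
    [0,0,0]
  ],
  "rot": [
    [0,0,0],
    [0,0,0],
    [0,0,0],
    [0,0,0],
    [0,0,0],
    [0,0,0],
    [0,0,0],
    [0,0,0],
    [0,0,0],
    [0,0,0]
  ]
}}

```text
t: 3.95
position: [0.4627, -0.1493, 0.0132]
tool_rot: [0.556, 0.436, 0.557, -0.436]
force: [-0.2, 0.5, 0.3]
opening: 0.855
```

{"api": "arm_command", "payload": {
  "claw": [0.6,0.5,0.45,0.4,0.38],
  "offset": [
    [0,0,0],
    [0,0,0],
    [0,0,0],
    [0,0,0],
    [0,0,0]
  ],
  "rot": [
    [0,0,0],
    [0,0,0],
    [0,0,0],
    [0,0,0],
    [0,0,0]
  ]
}}

```text
t: 4.45
position: [0.4638, -0.1497, 0.0148]
tool_rot: [0.557, 0.436, 0.556, -0.436]
force: [-0.4, -0.2, 0.3]
opening: 0.379
```

```bash
python3 - <<'E'
from h import *
togo([.4635,-.1515,.015])
s=snap('scene'); save(s,'g4.png',(200,190,340,300),5)
E
```

```text
pos [ 0.4638 -0.1497  0.0148] jaw deg 13.83 tilt [ 9.e-04 -4.e-04 -1.e+00] shift mm [-0.2 -0.7  1.7] F [-0.4 -0.2  0.3] t 4.45 op 0.379 q6 [-0.4   0.47  1.95  0.    0.73 -0.64]
```

View pics/g4.png

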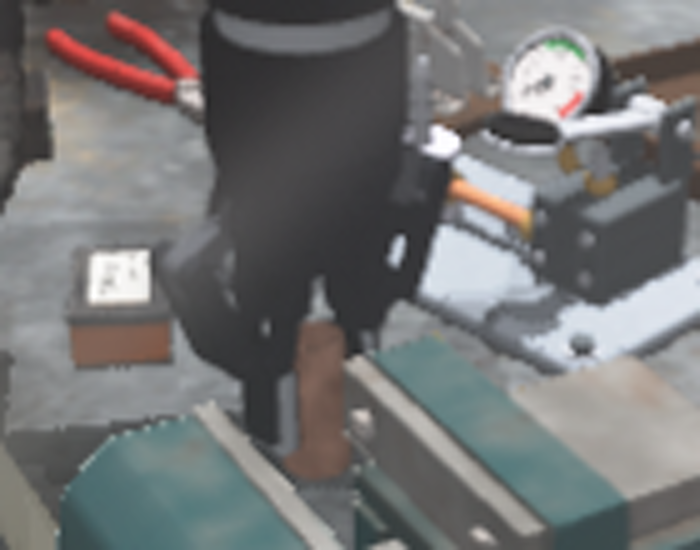

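The nozzle stands upright between the fingers (crop column about 320). Closing.

{"api": "arm_command", "payload": {
  "claw": [0.38,0.35,0.32,0.29,0.25,0.2,0.2,0.2],
  "offset": [
    [0,-0.0005,0.0015],
    [0,0,0],
    [0,0,0],
    [0,0,0],
    [0,0,0],
    [0,0,0],
    [0,0,0],
    [0,0,0]
  ],
  "rot": [
    [0,0,0],
    [0,0,0],
    [0,0,0],
    [0,0,0],
    [0,0,0],
    [0,0,0],
    [0,0,0],
    [0,0,0]
  ],
  "squeeze": 35
}}

```text
t: 5.3
position: [0.4634, -0.1513, 0.0144]
tool_rot: [0.557, 0.436, 0.556, -0.436]
force: [-0.0, -0.6, 1.9]
opening: 0.299
```

{"api": "arm_command", "payload": {
  "claw": [0.2,0.2,0.2,0.2,0.2,0.2,0.2],
  "offset": [
    [-0.01,0,0],
    [-0.02,0,0],
    [-0.03,0,0],
    [-0.03,0,0],
    [-0.03,0,0],
    [-0.01,0,0],
    [0,0,0]
  ],
  "rot": [
    [0,0,0],
    [0,0,0],
    [0,0,0],
    [0,0,0],
    [0,0,0],
    [0,0,0],
    [0,0,0]
  ]
}}

```text
t: 6.0
position: [0.4644, -0.1516, 0.146]
tool_rot: [0.558, 0.437, 0.555, -0.436]
force: [-0.2, -0.0, -0.4]
opening: 0.298
```

```bash
python3 - <<'E'
from h import *
togo([.6017,.001,.145])
E
```

```text
pos [ 0.4644 -0.1516  0.146 ] jaw deg 13.83 tilt [ 0.0036 -0.0015 -1.    ] shift mm [   1.2  169.8 -115.3] F [-0.2 -0.  -0.4] t 6.0 op 0.298 q6 [-0.4   0.27  1.81  0.    1.06 -0.64]
```

{"api": "arm_command", "payload": {
  "claw": [0.2,0.2,0.2,0.2,0.2,0.2,0.2,0.2],
  "offset": [
    [0,0.02,-0.015],
    [0,0.03,-0.02],
    [0,0.03,-0.02],
    [0,0.03,-0.02],
    [0,0.03,-0.02],
    [0,0.02,-0.015],
    [0,0.01,-0.005],
    [0,0,0]
  ],
  "rot": [
    [0,0,0],
    [0,0,0],
    [0,0,0],
    [0,0,0],
    [0,0,0],
    [0,0,0],
    [0,0,0],
    [0,0,0]
  ]
}}

```text
t: 6.8
position: [0.6009, 0.0019, 0.1425]
tool_rot: [0.556, 0.435, 0.558, -0.436]
force: [0.0, -0.3, -0.9]
opening: 0.298
```

```bash
python3 - <<'E'
from h import *
togo([.6017,.001,.145])
s=snap('scene'); save(s,'p5.png',(240,120,360,220),6)
t=snap('top'); save(t,'p5t.png',(200,110,320,230),5)
for X in ([.6017,.001,.045],[.6017,.001,.088],[.6017,.001,.1315],[.6017,.001,.1895]):
  print(((proj(s,X)-[240,120]+.5)*6-.5).round(1))
E
```

```text
pos [0.6009 0.0019 0.1425] jaw deg 13.93 tilt [-0.0025  0.     -1.    ] shift mm [-2.5  0.6  1.1] F [ 0.  -0.3 -0.9] t 6.8 op 0.298 q6 [-0.07  0.42  1.57 -0.    1.16 -0.31]
[264.4 593.4]
[264.8 495.1]
[265.3 391.6]
[266.  247.1]
```

View pics/p5.png

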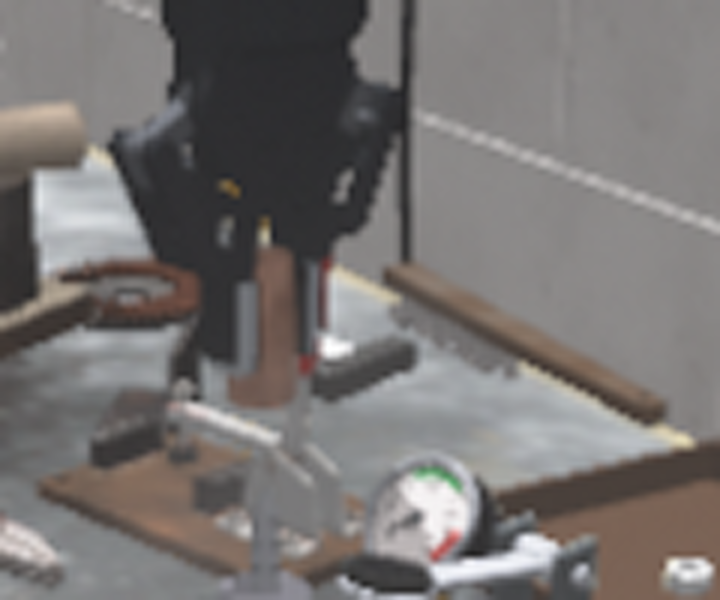

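{"api": "arm_command", "payload": {
  "claw": [0.2,0.2,0.2,0.2,0.2],
  "offset": [
    [0.01,0.0005,0.001],
    [0.015,0,0],
    [0.01,0,0],
    [0,0,0],
    [0,0,0]
  ],
  "rot": [
    [0,0,0],
    [0,0,0],
    [0,0,0],
    [0,0,0],
    [0,0,0]
  ]
}}

```text
t: 7.4
position: [0.6012, -0.0003, 0.109]
tool_rot: [0.556, 0.436, 0.557, -0.437]
force: [-0.2, -0.5, -0.4]
opening: 0.298
```

```bash
python3 - <<'E'
from h import *
togo([.6017,.001,.1025])
s=snap('scene'); a=np.array(s['pixels'])[160:230,255:315,::-1]
t=snap('top'); b=np.array(t['pixels'])[165:235,215:275,::-1]
cv2.imwrite('pics/p6.png',cv2.resize(np.hstack([a,b]),None,fx=6.5,fy=6.5,interpolation=cv2.INTER_CUBIC))
E
```

```text
pos [ 6.012e-01 -3.000e-04  1.090e-01] jaw deg 13.78 tilt [-9.e-04 -0.e+00 -1.e+00] shift mm [ 6.5  0.8 -1.1] F [-0.2 -0.5 -0.4] t 7.4 op 0.298 q6 [-0.07  0.46  1.61 -0.    1.08 -0.31]
```

View pics/p6.png

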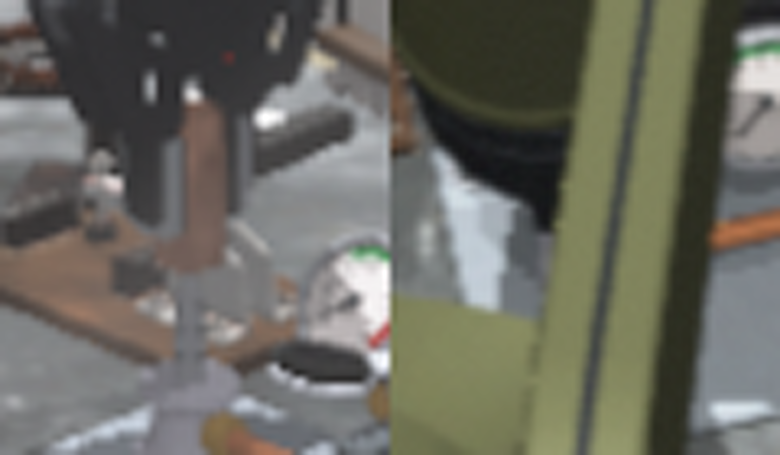

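{"api": "arm_command", "payload": {
  "claw": [0.2,0.2,0.2,0.2,0.2,0.2],
  "offset": [
    [0,0.0005,-0.001],
    [0.003,0,0],
    [0.003,0,0],
    [0.003,0,0],
    [0.003,0,0],
    [0,0,0]
  ],
  "rot": [
    [0,0,0],
    [0,0,0],
    [0,0,0],
    [0,0,0],
    [0,0,0],
    [0,0,0]
  ]
}}

```text
t: 8.1
position: [0.6014, 0.0014, 0.0966]
tool_rot: [0.556, 0.436, 0.557, -0.436]
force: [0.1, -0.7, -0.9]
opening: 0.298
```

{"api": "arm_command", "payload": {
  "claw": [0.2,0.2,0.2,0.2],
  "offset": [
    [0.003,0,0],
    [0.003,0,0],
    [0.003,0,0],
    [0,0,0]
  ],
  "rot": [
    [0,0,0],
    [0,0,0],
    [0,0,0],
    [0,0,0]
  ]
}}

```text
t: 8.5
position: [0.6015, 0.0013, 0.0877]
tool_rot: [0.556, 0.436, 0.557, -0.436]
force: [-0.5, 0.6, 0.2]
opening: 0.3
```

{"api": "arm_command", "payload": {
  "claw": [0.2,0.2,0.2,0.2,0.2,0.2],
  "offset": [
    [0.005,0,0],
    [0.005,0,0],
    [0.005,0,0],
    [0.005,0,0],
    [0.005,0,0],
    [0,0,0]
  ],
  "rot": [
    [0,0,0],
    [0,0,0],
    [0,0,0],
    [0,0,0],
    [0,0,0],
    [0,0,0]
  ]
}}

```text
t: 9.1
position: [0.6012, 0.0014, 0.0623]
tool_rot: [0.556, 0.436, 0.557, -0.437]
force: [0.0, 0.5, -1.0]
opening: 0.299
```

```bash
python3 - <<'E'
from h import *
togo([.6017,.001,.0594])
E
```

```text
pos [0.6012 0.0014 0.0623] jaw deg 13.83 tilt [-1.8e-03  1.0e-04 -1.0e+00] shift mm [2.9 0.4 0.5] F [ 0.   0.5 -1. ] t 9.1 op 0.299 q6 [-0.07  0.51  1.65 -0.    0.98 -0.31]
```

{"api": "arm_command", "payload": {
  "claw": [0.2,0.2,0.2,0.2],
  "offset": [
    [0.001,0,0],
    [0.001,0,0],
    [0.001,0,0],
    [0,0,0]
  ],
  "rot": [
    [0,0,0],
    [0,0,0],
    [0,0,0],
    [0,0,0]
  ]
}}

```text
t: 9.5
position: [0.6019, 0.0013, 0.0603]
tool_rot: [0.557, 0.436, 0.557, -0.436]
force: [0.1, 0.7, -1.3]
opening: 0.297
```

{"api": "arm_command", "payload": {
  "claw": [0.2,0.2,0.2,0.2],
  "offset": [
    [0.001,0,0],
    [0.001,0,0],
    [0,0,0],
    [0,0,0]
  ],
  "rot": [
    [0,0,0],
    [0,0,0],
    [0,0,0],
    [0,0,0]
  ]
}}

```text
t: 9.9
position: [0.6022, 0.0013, 0.0593]
tool_rot: [0.557, 0.436, 0.556, -0.436]
force: [-0.8, -0.2, 5.8]
opening: 0.294
```

Contact: 5.8 N at the expected height. Releasing and backing off upward.

{"api": "arm_command", "payload": {
  "claw": [0.33,0.36,0.4,0.5,0.6,0.6],
  "offset": [
    [0,0,0],
    [0,0,0],
    [0,0,0],
    [0,0,0],
    [0,0,0],
    [0,0,0]
  ],
  "rot": [
    [0,0,0],
    [0,0,0],
    [0,0,0],
    [0,0,0],
    [0,0,0],
    [0,0,0]
  ]
}}

```text
t: 10.5
position: [0.6019, 0.0013, 0.0582]
tool_rot: [0.557, 0.436, 0.557, -0.436]
force: [0.8, -0.4, 0.3]
opening: 0.599
```

{"api": "arm_command", "payload": {
  "claw": [0.6,0.6,0.6,0.6,0.6,0.6],
  "offset": [
    [-0.01,0,0],
    [-0.02,0,0],
    [-0.02,0,0],
    [-0.03,0,0],
    [-0.02,0,0],
    [0,0,0]
  ],
  "rot": [
    [0,0,0],
    [0,0,0],
    [0,0,0],
    [0,0,0],
    [0,0,0],
    [0,0,0]
  ]
}}

```text
t: 11.1
position: [0.6046, 0.0012, 0.1625]
tool_rot: [0.559, 0.438, 0.554, -0.435]
force: [0.5, -0.2, 0.1]
opening: 0.599
```

```bash
python3 - <<'E'
from h import *
togo([.585,-.111,.16])
s=snap('scene'); save(s,'p7.png',(240,140,360,240),6)
print([((proj(s,[.602,.001,z])-[240,140]+.5)*6-.5).round(1) for z in (.045,.103)])
E
```

```text
pos [0.6046 0.0012 0.1625] jaw deg 13.83 tilt [ 7.9e-03 -5.0e-04 -1.0e+00] shift mm [  2.4 -45.9 104.2] F [ 0.5 -0.2  0.1] t 11.1 op 0.599 q6 [-0.07  0.4   1.54  0.    1.19 -0.31]
[array([265. , 473.2]), array([265.7, 339.7])]
```

View pics/p7.png

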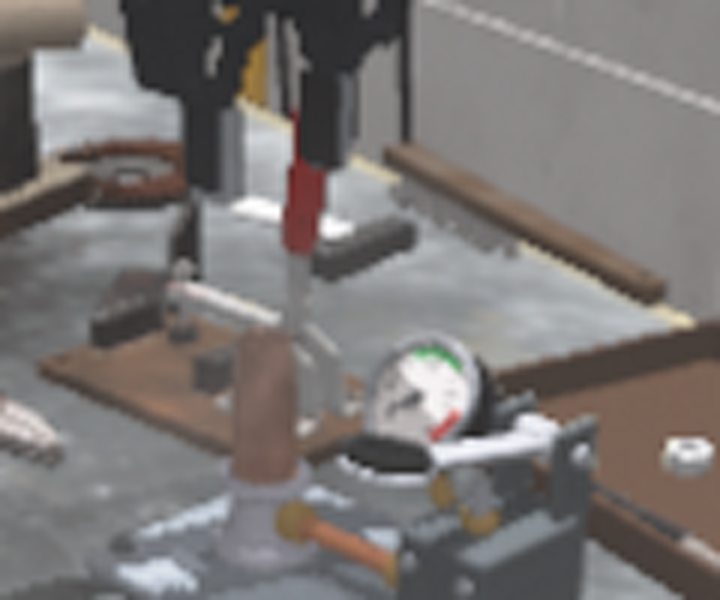

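The nozzle is seated: its top is at row 335 against 340 predicted, and it stands upright at column 265. Moving over the pad with the claw shut.

{"api": "arm_command", "payload": {
  "claw": [0.5,0.3,0.1,0,0,0,0,0],
  "offset": [
    [0,-0.006,0.014],
    [0,-0.015,0.03],
    [0,-0.015,0.03],
    [0,-0.008,0.02],
    [0,-0.002,0.01],
    [0,0,0],
    [0,0,0],
    [0,0,0]
  ],
  "rot": [
    [0,0,0],
    [0,0,0],
    [0,0,0],
    [0,0,0],
    [0,0,0],
    [0,0,0],
    [0,0,0],
    [0,0,0]
  ]
}}

```text
t: 11.95
position: [0.582, -0.1097, 0.1579]
tool_rot: [0.556, 0.436, 0.557, -0.436]
force: [0.4, 0.8, -0.3]
opening: -0.002
```

{"api": "arm_command", "payload": {
  "claw": [0,0,0,0,0,0],
  "offset": [
    [0.015,0,0],
    [0.015,0,0],
    [0.01,0,0],
    [0.006,0,0],
    [0,0,0],
    [0,0,0]
  ],
  "rot": [
    [0,0,0],
    [0,0,0],
    [0,0,0],
    [0,0,0],
    [0,0,0],
    [0,0,0]
  ]
}}

```text
t: 12.55
position: [0.5825, -0.1105, 0.1126]
tool_rot: [0.557, 0.436, 0.556, -0.436]
force: [-0.2, -0.5, -0.5]
opening: -0.005
```

```bash
python3 - <<'E'
from h import *
togo([.585,-.111,.103])
s=snap('scene'); save(s,'p8.png',(250,140,370,240),6)
E
```

```text
pos [ 0.5825 -0.1105  0.1126] jaw deg 13.85 tilt [ 4.e-04 -1.e-04 -1.e+00] shift mm [9.6 2.3 1.1] F [-0.2 -0.5 -0.5] t 12.55 op -0.005 q6 [-0.26  0.44  1.62 -0.    1.08 -0.5 ]
```

View pics/p8.png

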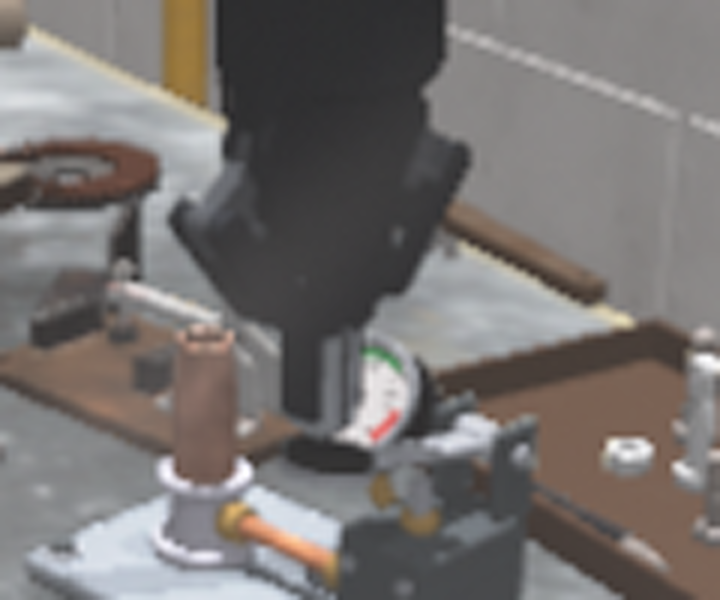

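The fingertips stand over the pad, and the nozzle is upright on its seat. Pressing in small steps.

{"api": "arm_command", "payload": {
  "claw": [0,0,0,0,0,0],
  "offset": [
    [0.003,0.001,0.0005],
    [0.003,0,0],
    [0.003,0,0],
    [0.003,0,0],
    [0,0,0],
    [0,0,0]
  ],
  "rot": [
    [0,0,0],
    [0,0,0],
    [0,0,0],
    [0,0,0],
    [0,0,0],
    [0,0,0]
  ]
}}

```text
t: 13.2
position: [0.583, -0.1111, 0.1004]
tool_rot: [0.557, 0.436, 0.557, -0.436]
force: [-1.3, -1.9, 3.3]
opening: 0.004
```

{"api": "arm_command", "payload": {
  "claw": [0,0,0,0,0,0],
  "offset": [
    [0.002,0,0],
    [0.002,0,0],
    [0.002,0,0],
    [0.002,0,0],
    [0,0,0],
    [0,0,0]
  ],
  "rot": [
    [0,0,0],
    [0,0,0],
    [0,0,0],
    [0,0,0],
    [0,0,0],
    [0,0,0]
  ]
}}

```text
t: 13.8
position: [0.5827, -0.111, 0.0922]
tool_rot: [0.556, 0.436, 0.557, -0.436]
force: [-2.2, -1.5, 5.4]
opening: -0.001
```

{"api": "arm_command", "payload": {
  "claw": [0,0,0,0],
  "offset": [
    [0.002,0,0],
    [0.002,0,0],
    [0,0,0],
    [0,0,0]
  ],
  "rot": [
    [0,0,0],
    [0,0,0],
    [0,0,0],
    [0,0,0]
  ]
}}

```text
t: 14.2
position: [0.5826, -0.111, 0.0883]
tool_rot: [0.556, 0.436, 0.557, -0.436]
force: [-3.5, -1.6, 6.9]
opening: 0.002
```

```bash
python3 - <<'E'
from h import *
togo([.583,-.111,.087])
s=snap('scene'); a=np.array(s['pixels'])[170:240,265:345,::-1]
cv2.imwrite('pics/p9.png',cv2.resize(a,None,fx=8,fy=8,interpolation=cv2.INTER_CUBIC))
E
```

```text
pos [ 0.5826 -0.111   0.0883] jaw deg 13.83 tilt [-1.2e-03 -2.0e-04 -1.0e+00] shift mm [1.3 0.4 0.1] F [-3.5 -1.6  6.9] t 14.2 op 0.002 q6 [-0.26  0.47  1.65 -0.    1.03 -0.5 ]
```

View pics/p9.png

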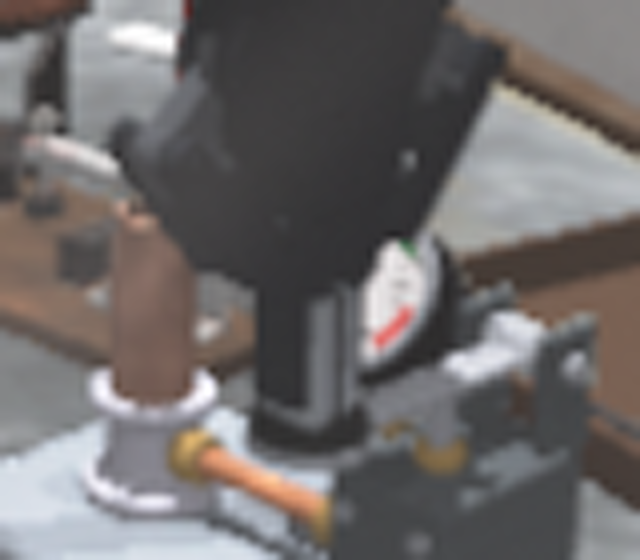

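The scene view shows the pad down and the nozzle still seated, but the fingers hide the needle. Trying the top view.

```bash
python3 - <<'E'
from h import *
s=snap('top'); a=np.array(s['pixels'])[155:235,220:320,::-1]
cv2.imwrite('pics/p10.png',cv2.resize(a,None,fx=7,fy=7,interpolation=cv2.INTER_CUBIC))
togo([.583,-.111,.087])
E
```

```text
pos [ 0.5826 -0.111   0.0883] jaw deg 13.83 tilt [-1.1e-03 -2.0e-04 -1.0e+00] shift mm [1.3 0.4 0.1] F [-3.1 -1.5  7. ] t 14.3 op 0.002 q6 [-0.26  0.47  1.65 -0.    1.03 -0.5 ]
```

View pics/p10.png

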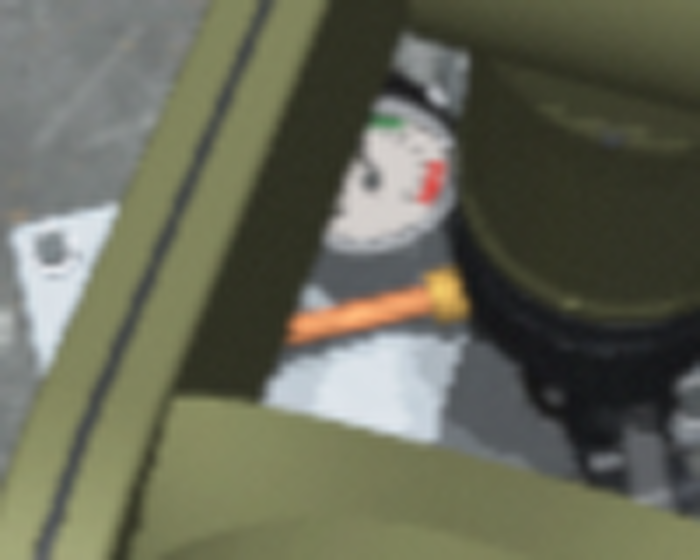

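The top view shows the hub at (370,180) and the visible needle stub pointing to about (362,160). That is roughly 9° short of straight up on the dial, inside the green and well clear of the red at (430,180). I will nudge 1 mm to the middle.

{"api": "arm_command", "payload": {
  "claw": [0,0,0,0,0],
  "offset": [
    [0.001,0,0],
    [0,0,0],
    [0,0,0],
    [0,0,0],
    [0,0,0]
  ],
  "rot": [
    [0,0,0],
    [0,0,0],
    [0,0,0],
    [0,0,0],
    [0,0,0]
  ]
}}

```text
t: 14.8
position: [0.5825, -0.1111, 0.0874]
tool_rot: [0.556, 0.436, 0.557, -0.436]
force: [-2.8, -1.4, 6.3]
opening: 0.0
```

```bash
python3 - <<'E'
from h import *
togo([.583,-.111,.087])
s=snap('top'); a=np.array(s['pixels'])[155:235,220:320,::-1]
b=np.array(snap('scene')['pixels'])[170:250,265:345,::-1]
cv2.imwrite('pics/p11.png',np.hstack([cv2.resize(a[10:35,43:68],(400,400),interpolation=cv2.INTER_CUBIC),cv2.resize(b,(400,400),interpolation=cv2.INTER_CUBIC)]))
E
```

```text
pos [ 0.5825 -0.1111  0.0874] jaw deg 13.84 tilt [-1.2e-03 -3.0e-04 -1.0e+00] shift mm [0.4 0.5 0. ] F [-2.8 -1.4  6.3] t 14.8 op 0.0 q6 [-0.26  0.47  1.65 -0.    1.02 -0.5 ]
```

View pics/p11.png

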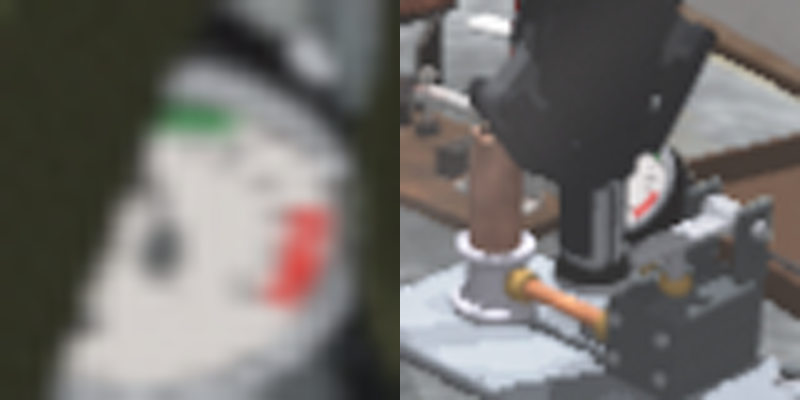

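The needle stub now leans about 10–13° left in the image. With the stand turned 13.8°, that is straight up, in mid-green. The nozzle is still seated. Handing in.

```bash
python3 -c "
from h import *
print(robot.hand_in()); togo([.583,-.111,.087])"
```

```text
the job is handed in; nothing more can be done
None
the job is handed in; nothing more can be done
```

The copper nozzle is upright and fully home on the drying post, released, and the arm is holding the air lever about half-way down. I handed the job in at about 15 s.

- **Nozzle:** I felt the seat as a 5.8 N contact at the expected height. After letting go, the nozzle's top was within a pixel of where a seated nozzle should appear. It was still seated while I pressed the lever.
- **Lever:** I lowered the shut fingertips onto the pad in steps of 3 mm or less, and the needle did not reach the red in any check. The pad was last held at about 87 mm (half-way) with 6.3 N upward, against a nominal 7 N half-way.
- **Gauge:** My last top view put the needle within a few degrees of straight up, in the green. That reading comes only from the short stub near the hub, because the arm hid the needle's tip. The scene camera could not see the needle at all.
- **Bystanders:** The arm touched none of the other things that I could see, and no unexpected force showed up. I did not measure their positions again at the end.

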